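Fit the keyed pulley on the gearbox shaft

TASK

Fit the loose toothed pulley, hub upwards, on the upright shaft of the gearbox: slide it over the shaft end, then press it lightly and turn it until its keyway drops over the key, push it fully home against the shoulder and let go. Do it gently by feel, never leaning on the shaft or gearbox with more than about 25 N, and leave the tin, spanner, heat sink and carton where they are.

Things in the scene. Friction and masses are not known exactly. Their poses are not given: they have to be found in the camera images.
- pulley: Loose bare-metal toothed belt pulley, 0.25 to 0.42 kg, 54 mm high, standing hub up on the bench. Toothed rim 67 mm across from 0 to 22 mm height, hub above it. A round bore 24.5 mm across runs right through. Origin: on the bore axis at the underside; z up the axis, +x from the axis to the keyway.
- hub_top (a point): On the pulley's axis at the top of its hub, 54 mm above its underside. The hub is smooth, round, 42 mm across, 32 mm long (22 to 54 mm height): grip it there, in any direction round it, the fingertips above the rim; fingers closing along the keyway line hold it best against the off-centre push of the key.
- keyway (a point): Middle of the pulley's one keyway at the underside, 14.7 mm from the axis along the pulley's +x. The keyway is 9 mm wide, open to the bore over the pulley's full height and cut to 17.3 mm from the axis.
- drive: Gearbox screwed to the bench (does not move): grey block 84 x 84 mm, top 48 mm high, foot plate 104 x 104 x 8 mm; a dark motor 50 mm across lies along +x out to 129 mm from the axis, 6 to 56 mm high. Origin: under the upright shaft's axis, on the bench; z up. Shaft 22 mm across, plain and round above its key, held by the gears (stiff: turns with the pulley only above 0.2 N m).
- shaft_end (a point): Top of the shaft on its axis, 98 mm above the bench. The shaft's last 8 mm taper to a nose 13 mm across.
- key_top (a point): On the shaft's axis at the height of the key's top, 82 mm; the key goes from here down to 56 mm, is 7 mm wide and stands out to 16 mm from the axis. It points along the drive's -x or up to 0.7 rad to either side: the direction is not reported, see or feel it. Off the key, the pulley's underside rests here; lined up within about 0.1 rad it goes down freely.
- shoulder (a point): Centre of the flat steel shoulder, 36 mm across, at the foot of the shaft, 54 mm above the bench, where the pulley's underside rests when fully home. Same axes as the drive.
- flux_tin: Bystander, leave alone: flat round tin, 56 mm across, 23 mm high. Origin at the centre of its underside.
- spanner: Bystander, leave alone: combination spanner, 190 x 26 x 6 mm, lying flat, length along y. Origin at the centre of its underside.
- heat_sink: Bystander, leave alone: heat sink, finned metal, 42 x 60 x 27 mm. Origin at the centre of its underside.
- small_carton: Bystander, leave alone: small carton, cardboard, 53 x 70 x 46 mm. Origin at the centre of its underside.
Not all that is in view belongs to the job. What is shaped like the pulley but blue or pink is not meant.

How it is judged:
By the outcome, as a careful person would: the job done as asked, in the order asked, and still so for the second after the job is handed in, with the robot touching nothing.
It also fails if it takes over 70 s, if anything falls off the work surface, if the arm or the gripper's body presses on something with over 40 N, if the wrist force passes 120 N, or if a joint passes its speed limit or range.

ROBOT

A 6-joint arm with a two-finger parallel gripper is mounted at the origin on a cart in front of the work surface, level with it; the furniture and walls round the work are solid. World frame = base frame: x ahead of the robot, y to its left, z up, the work surface at z = 0. Lengths are in mm, angles in rad, forces in N, time in s.
With the tool pointing down it reaches from about 375 to 975 mm from the base axis. Payload 3.8 kg.
Tool frame: the origin (TCP) lies midway between the tips of the shut fingers; the grasp point (between the pads) lies 19 mm behind it (bot.pinch_z is the z of the grasp point in the tool frame, in mm); z points along the fingers, y is the line along which they close (so a half turn about z gives the same grasp; the last joint's range is limited). The gripper opens to 85 mm and grips with 20 to 120 N. Pads are 22 mm wide; open, the fingers measure 114 mm over their backs; the gripper's body (76 mm by 85 mm) begins 54 mm behind the grasp point. The pads swing forward as they close: fully open they stand 13 mm farther back than shut.
Start: joints at [1.108, 0.264, 1.604, -0, 1.274, -0.037], TCP at [278.806, 614.724, 231.28] pointing down, gripper open.
Joint ranges: [-2.63, 2.63], [-0.94, 2.18], [0.31, 2.57], [-1.31, 4.45], [0, 2.66], [-2.55, 2.55]. Speed limits (rad/s): [2.57, 2.57, 3.14, 3.14, 3.14, 3.14].

INTERFACE

Orientations are given as a unit quaternion [x, y, z, w].
In Python, from workcell import bot gives the robot as it stands. The module is installed in compiled form; this text tells all that it offers.
- The arm moves only by the tool apply_moves, never from a script. Its argument "motion" is a list of rows, each an object of numbers: "tx", "ty", "tz": the shift along the world's x, y, z in m; "yaw": the turn about the world's z in degrees; "gripper": the opening, from -1 (shut) to 1 (fully open). In form: [{"tx": .., "ty": .., "tz": .., "yaw": .., "gripper": ..}, ...]. A call has 1 to 12 rows; each row shifts and turns the commanded pose from where the row before left it; what a row does not reach is not made up. A row lasts 1/12 s, in which the tool goes at most 41.7 mm and 7.16 degrees, less where a joint would pass 70% of its speed; a pose out of reach is approached as far as the arm can. A call with a gripper value outside its range is refused whole. The fingers move at their own pace and stop on an object; "squeeze" is the grip in N (left out, the last holds). Time passes only in rows, so rows that do not move let the fingers close. It gives the time, the measured TCP pose, the force, the opening and the grip force at its end, in the units of the state.
- bot.observe(): the state, without advancing time (a new reading comes with each control period).
- bot.capture(name): name is "scene" or "top" or "wrist"; returns the picture (400x640x3 uint8, red, green, blue); there is no depth.
- bot.get_calibration(name): a dict with "K" (3x3 intrinsics, pixels), "world_from_camera" (4x4, takes a point from camera to world coordinates); the wrist camera has in their place "mount" (4x4, takes a point from camera to tool coordinates, whose origin is the TCP and whose axes are the flange's). Camera axes: x right, y down, z forward; pixel columns grow to the right and rows downward; lengths in mm; the calibration is good to about 2 mm. A picture is of the moment at which its call begins: read the wrist's pose just before it. get_calibration takes no time and is no camera call.
- bot.finish_job(): hands the job in; it is judged then, once.
Trained networks look in the newest picture that a camera, given by its name, has taken for a name from the list of things; names that differ only in an ending like _2 or _b are one class to them, and where a whole thing is asked for, a point or a joint stands for the part that bears it (a point fixed in the world has none). Each returns a list of dicts, best first, with "confidence" (0 to 1); they miss things now and then, are a little off and sometimes report something else, mostly with a low value. They report only what shows in the picture. A call takes as long as a camera call. They do not tell look-alikes from the thing itself.
- bot.recognise(camera, thing): "box" ([centre column, centre row, width, height] in pixels, round what is visible of it).
- bot.regions_of(camera, thing): "region" (400x640 bool, what is visible of it) and "box" ([centre column, centre row, width, height] in pixels, round what is visible of it).
- bot.place_of(camera, thing): "uv" ([column, row] in pixels: a listed point, or the origin of a listed thing).
The state is a dict: "time_s": time; "joint_pos": joint angles; "joint_vel": joint speeds; "joint_efforts": joint torques, N m; "position": TCP position; "ee_rot": TCP orientation; "wrist_force": force on the tool from outside, world axes, zero at the start; "moment": the same for the moment, N m; "gripper_width": finger opening in mm; "grasp_force": force on a finger pad.
Only numpy, scipy, OpenCV 4.12 (cv2) and the standard library are available. Lean on these libraries where they do the work, as an engineer would, in place of code of your own. Each camera call takes 0.05 s, during which the arm holds its last target. There are 200 camera calls.

## Working session

There is one attempt and no reset: what is moved stays moved. The work goes in short steps, Python scripts to look and compute and a tool call to move; the robot and the scene stay as the last step left them, time stands still between calls to the robot, and variables do not carry over. Pictures are saved under pics/ and viewed, at most 10 in all, crops included, and the job is handed in when it is done.

Besides the shell and the picture viewer there is one more tool, called in YAML: its name, and indented under it one key for each argument. apply_moves: Moves the arm, as the interface text tells. Its arguments: {"type":"object","properties":{"motion":{"type":"array","items":{"type":"object","properties":{"tx":{"type":"number"},"ty":{"type":"number"},"tz":{"type":"number"},"yaw":{"type":"number"},"gripper":{"type":"number"}}}},"squeeze":{"type":"number"}},"required":["motion"]}

```bash
mkdir -p pics
cat > h.py <<'E'
import numpy as np, cv2
from workcell import bot
def cap(c,n):
    im=bot.capture(c); cv2.imwrite(f'pics/{n}.png',im[:,:,::-1]); return im
def ray(c,uv,z):
    k=bot.get_calibration(c); K=np.array(k['K']); T=np.array(k['world_from_camera'])
    d=T[:3,:3]@np.linalg.solve(K,[uv[0],uv[1],1]); o=T[:3,3]
    return o+d*(z-o[2])/d[2]
E
python3 - <<'E'
from h import *
a=cap('scene','s1'); b=cap('top','t1'); 
cv2.imwrite('pics/b.png',np.vstack([a,b])[:,:,::-1])
Z=dict(pulley=0,hub_top=54,keyway=0,drive=0,shaft_end=98,key_top=82,shoulder=54,flux_tin=0,spanner=0,heat_sink=0,small_carton=0)
for c in ['scene','top']:
  for t,z in Z.items():
    for r in bot.place_of(c,t)[:4]: print(c,t,np.round(r['uv']),round(r['confidence'],2),np.round(ray(c,r['uv'],z)))
print(bot.observe())
E
```

```text
scene pulley [244. 191.] 0.93 [462. 251.   0.]
scene pulley [306. 209.] 0.83 [504.  29.   0.]
scene pulley [246. 212.] 0.83 [381. 167.   0.]
scene pulley [271. 194.] 0.72 [501. 167.   0.]
scene hub_top [270. 181.] 0.91 [496. 163.  54.]
scene hub_top [243. 197.] 0.83 [383. 171.  54.]
scene hub_top [239. 173.] 0.74 [473. 277.  54.]
scene hub_top [302. 191.] 0.63 [511.  47.  54.]
scene keyway [250. 213.] 0.83 [386. 154.   0.]
scene keyway [271. 191.] 0.7 [515. 179.   0.]
scene keyway [308. 212.] 0.65 [493.  14.   0.]
scene keyway [245. 184.] 0.64 [492. 274.   0.]
scene drive [367. 230.] 0.94 [ 528. -176.    0.]
scene drive [421. 276.] 0.52 [ 449. -386.    0.]
scene shaft_end [370. 201.] 0.84 [ 534. -173.   98.]
scene key_top [366. 206.] 0.94 [ 525. -168.   82.]
scene key_top [272. 180.] 0.64 [471. 131.  82.]
scene shoulder [363. 216.] 0.64 [ 517. -167.   54.]
scene flux_tin [288. 234.] 0.86 [378.  -3.   0.]
scene spanner [417. 278.] 0.66 [ 436. -380.   -0.]
scene heat_sink [453. 245.] 0.55 [ 614. -405.    0.]
scene small_carton [238. 167.] 0.82 [561. 370.   0.]
scene small_carton [367. 
[... 1217 characters left out ...]
1.2, 'joint_pos': array([ 1.10807991e+00,  2.63880429e-01,  1.60397221e+00, -2.97866666e-06,
        1.27372598e+00, -3.69106205e-02]), 'joint_vel': array([ 0.00034383, -0.00134354,  0.00048765, -0.00202522, -0.00074564,
        0.00138825]), 'joint_efforts': array([ 4.69462539e-04, -5.15094852e+01, -3.67719162e+01, -2.09807440e-04,
        1.01604775e-03,  1.60104753e-05]), 'position': array([278.8212764 , 614.72294754, 231.30795324]), 'ee_rot': array([2.11297714e-01, 9.77421749e-01, 6.44564357e-06, 3.11428590e-06]), 'wrist_force': array([ 0.12459674, -1.1070225 ,  0.49072496]), 'moment': array([-0.03610102, -0.02152272,  0.04583587]), 'grasp_force': 0.0, 'gripper_width': 84.96060016445652}
```

View pics/s1.png

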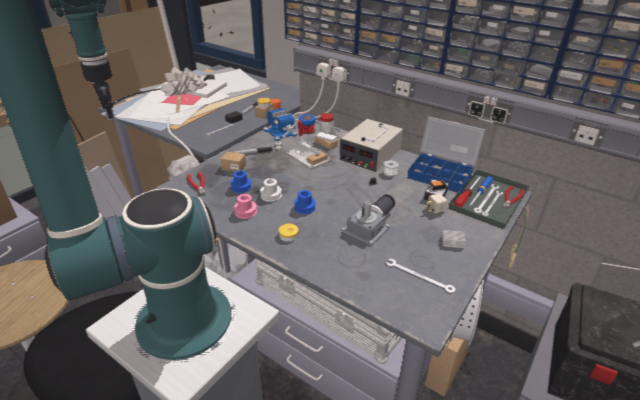

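View pics/t1.png

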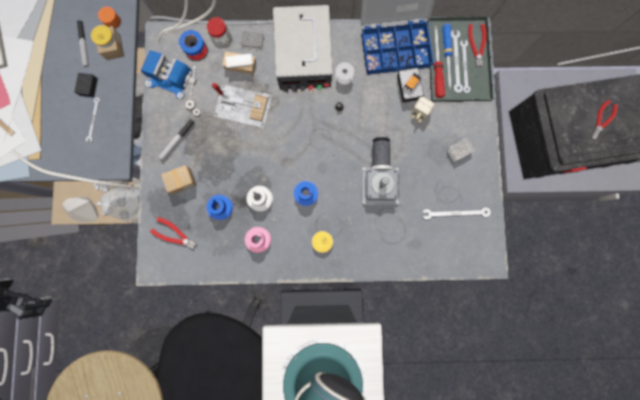

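Candidates (top view): blue (220,207), bare metal (260,198), blue (306,194), pink (258,240). There is also a grey jar-like part at (344,72), but it isn't pulley-shaped. By the description I choose the bare metal one, and a close crop will check it.

Run:
```python
from h import *
a=cv2.imread('pics/s1.png')[165:225,225:325]; b=cv2.imread('pics/t1.png')[180:240,210:310]
c=cv2.imread('pics/t1.png')[130:220,330:430]
cv2.imwrite('pics/c1.png',np.hstack([cv2.resize(x,(400,300),interpolation=2) for x in (a,b)]))
k=bot.get_calibration('wrist'); print(np.round(k['K']),np.round(k['mount'],3))
```

```text
[[344.   0. 314.]
 [  0. 344. 207.]
 [  0.   0.   1.]] [[  -0.      -0.958   -0.285   71.702]
 [   1.      -0.      -0.      -1.013]
 [   0.      -0.285    0.958 -143.264]
 [   0.       0.       0.       1.   ]]
```

View pics/c1.png

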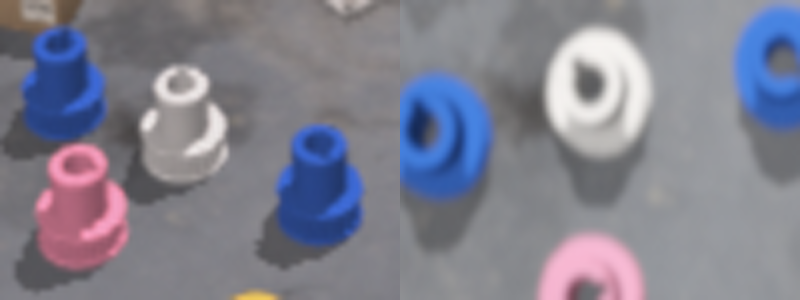

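The crop shows the bare-metal pulley, hub up, at top (260,198), with its keyway notch towards the upper left of the bore. I'll move over it and turn the wrist so the later turn fits in joint 6's range.

apply_moves:
  motion:
    - {"tx": 0.018, "ty": -0.037, "yaw": -7}
    - {"tx": 0.018, "ty": -0.037, "yaw": -7}
    - {"tx": 0.018, "ty": -0.037, "yaw": -7}
    - {"tx": 0.018, "ty": -0.037, "yaw": -7}
    - {"tx": 0.018, "ty": -0.037, "yaw": -7}
    - {"tx": 0.018, "ty": -0.037, "yaw": -7}
    - {"tx": 0.018, "ty": -0.037, "yaw": -7}
    - {"tx": 0.018, "ty": -0.037, "yaw": -7}
    - {"tx": 0.018, "ty": -0.037, "yaw": -7}
    - {"tx": 0.018, "ty": -0.037, "yaw": -7}
    - {"tx": 0.018, "ty": -0.037, "yaw": -7}
    - {"tx": 0.018, "ty": -0.037, "yaw": -7}

```text
invalid input at $.motion[0]: expected keys tx, ty, tz, yaw, gripper
```

apply_moves:
  motion:
    - {"yaw": -7}
    - {"yaw": -7}
    - {"yaw": -7}
    - {"yaw": -7}
    - {"yaw": -7}
    - {"yaw": -7}
    - {"yaw": -7}
    - {"yaw": -7}
    - {"yaw": -7}
    - {"yaw": -7}
    - {"yaw": -7}
    - {"yaw": -7}

```text
invalid input at $.motion[0]: expected keys tx, ty, tz, yaw, gripper
```

All five keys are needed in every row.

apply_moves:
  motion:
    - {"tx": 0.018, "ty": -0.037, "tz": 0, "yaw": -7, "gripper": 1}
    - {"tx": 0.018, "ty": -0.037, "tz": 0, "yaw": -7, "gripper": 1}
    - {"tx": 0.018, "ty": -0.037, "tz": 0, "yaw": -7, "gripper": 1}
    - {"tx": 0.018, "ty": -0.037, "tz": 0, "yaw": -7, "gripper": 1}
    - {"tx": 0.018, "ty": -0.037, "tz": 0, "yaw": -7, "gripper": 1}
    - {"tx": 0.018, "ty": -0.037, "tz": 0, "yaw": -7, "gripper": 1}
    - {"tx": 0.018, "ty": -0.037, "tz": 0, "yaw": -7, "gripper": 1}
    - {"tx": 0.018, "ty": -0.037, "tz": 0, "yaw": -7, "gripper": 1}
    - {"tx": 0.018, "ty": -0.037, "tz": 0, "yaw": -7, "gripper": 1}
    - {"tx": 0.018, "ty": -0.037, "tz": 0, "yaw": -7, "gripper": 1}
    - {"tx": 0.018, "ty": -0.037, "tz": 0, "yaw": -7, "gripper": 1}
    - {"tx": 0.018, "ty": -0.037, "tz": 0, "yaw": -7, "gripper": 1}

```text
time_s: 2.2
position: [495.3, 168.8, 231.7]
ee_rot: [0.813, 0.583, 0.0, 0.0]
wrist_force: [0.8, -0.2, 0.7]
gripper_width: 85.6
grasp_force: 0.0
```

apply_moves:
  motion:
    - {"tx": 0, "ty": 0, "tz": 0, "yaw": -7, "gripper": 1}
    - {"tx": 0, "ty": 0, "tz": 0, "yaw": -7, "gripper": 1}
    - {"tx": 0, "ty": 0, "tz": 0, "yaw": -7, "gripper": 1}
    - {"tx": 0, "ty": 0, "tz": 0, "yaw": -7, "gripper": 1}
    - {"tx": 0, "ty": 0, "tz": 0, "yaw": -7, "gripper": 1}
    - {"tx": 0, "ty": 0, "tz": 0, "yaw": -7, "gripper": 1}
    - {"tx": 0, "ty": 0, "tz": 0, "yaw": -7, "gripper": 1}
    - {"tx": 0, "ty": 0, "tz": 0, "yaw": -7, "gripper": 1}
    - {"tx": 0, "ty": 0, "tz": 0, "yaw": -7, "gripper": 1}
    - {"tx": 0, "ty": 0, "tz": 0, "yaw": -7, "gripper": 1}
    - {"tx": 0, "ty": 0, "tz": 0, "yaw": -7, "gripper": 1}
    - {"tx": 0, "ty": 0, "tz": 0, "yaw": 0, "gripper": 1}

```text
time_s: 3.2
position: [494.8, 170.7, 231.4]
ee_rot: [0.999, -0.049, 0.0, -0.0]
wrist_force: [1.0, 0.2, -0.5]
gripper_width: 85.3
grasp_force: 0.0
```

```bash
cat >> h.py <<'E'
from scipy.spatial.transform import Rotation as Ro
def wT(s):
    T=np.eye(4); T[:3,:3]=Ro.from_quat(s['ee_rot']).as_matrix(); T[:3,3]=s['position']
    return T@np.array(bot.get_calibration('wrist')['mount'])
def wray(T,uv,z):
    K=np.array(bot.get_calibration('wrist')['K']); d=T[:3,:3]@np.linalg.solve(K,[uv[0],uv[1],1]); o=T[:3,3]
    return o+d*(z-o[2])/d[2]
def st():
    s=bot.observe(); Y=Ro.from_quat(s['ee_rot']).as_matrix()[:,1]
    print('t',round(s['time_s'],2),'p',np.round(s['position'],1),'psi',round(np.degrees(np.arctan2(Y[1],Y[0])),1),'F',np.round(s['wrist_force'],1),'M',np.round(s['moment'],2),'w',round(s['gripper_width'],1),'g',round(s['grasp_force']),'j6',round(np.degrees(s['joint_pos'][5]),1)); return s
E
python3 - <<'E'
from h import *
s=st(); T=wT(s); cap('wrist','w1')
for t,z in dict(pulley=0,hub_top=54,keyway=0).items():
    for r in bot.place_of('wrist',t)[:3]: print(t,np.round(r['uv'],1),round(r['confidence'],2),np.round(wray(T,r['uv'],z),1))
E
```

```text
t 3.2 p [494.8 170.7 231.4] psi -95.6 F [ 1.   0.2 -0.5] M [-0.02  0.06  0.01] w 85.3 g 0 j6 111.9
pulley [319.3 170.1] 0.96 [497.5 163.4   0. ]
pulley [324.3 263.6] 0.82 [384.4 168.    0. ]
pulley [436.  153.3] 0.79 [503.5  35.7   0. ]
hub_top [453.8 156.9] 0.95 [507.8  37.4  54. ]
hub_top [209.1 217.4] 0.86 [471.4 275.2  54. ]
hub_top [319.3 181.1] 0.62 [497.1 164.3  54. ]
keyway [443.2 153.9] 0.86 [502.1  27.9   0. ]
keyway [217.2 188.3] 0.86 [488.1 278.9   0. ]
keyway [305.4 161. ] 0.77 [509.  177.6   0. ]
```

View pics/w1.png

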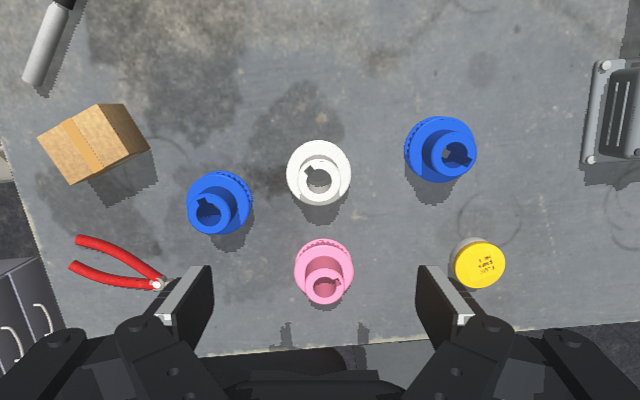

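The metal pulley is at (319,175), with its keyway notch towards the upper left at about (308,170). I'll rectify the hub-top plane to measure it.

Run:
```python
from h import *
im=cv2.imread('pics/w1.png'); T=wT(bot.observe()); K=np.array(bot.get_calibration('wrist')['K'])
x0,y0=497,164; W=np.array([[x0-35,y0-35],[x0+35,y0-35],[x0+35,y0+35],[x0-35,y0+35]])
def px(x,y,z):
    c=np.linalg.inv(T)@[x,y,z,1]; p=K@c[:3]; return p[:2]/p[2]
src=np.float32([px(x,y,54) for x,y in W])
# out: col = (y0+35 - y)*8, row=(x0+35-x)*8
dst=np.float32([[(y0+35-y)*8,(x0+35-x)*8] for x,y in W])
o=cv2.warpPerspective(im,cv2.getPerspectiveTransform(src,dst),(560,560),flags=2)
for i in range(0,560,80): cv2.line(o,(i,0),(i,8),(0,0,255),1); cv2.line(o,(0,i),(8,i),(0,0,255),1)
cv2.imwrite('pics/r1.png',o)
```

```text
(no output)
```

View pics/r1.png

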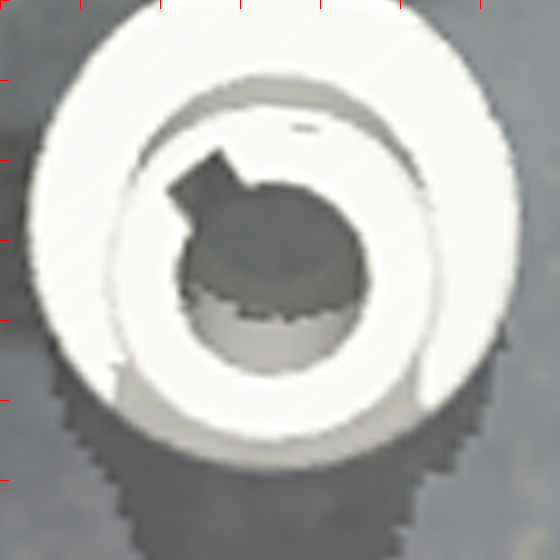

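Hub centre is at about (497.5,164.5) and the keyway at 36.5°. Gripping at psi −123° keeps joint 6 in range both here and over the shaft.

apply_moves:
  motion:
    - {"tx": 0.0007, "ty": -0.0015, "tz": -0.02, "yaw": -6.8, "gripper": 1}
    - {"tx": 0.0007, "ty": -0.0015, "tz": -0.02, "yaw": -6.8, "gripper": 1}
    - {"tx": 0.0007, "ty": -0.0015, "tz": -0.03, "yaw": -6.8, "gripper": 1}
    - {"tx": 0.0006, "ty": -0.0015, "tz": -0.03, "yaw": -6.8, "gripper": 1}
    - {"tx": 0, "ty": 0, "tz": -0.03, "yaw": 0, "gripper": 1}
    - {"tx": 0, "ty": 0, "tz": 0, "yaw": 0, "gripper": 1}
    - {"tx": 0, "ty": 0, "tz": 0, "yaw": 0, "gripper": 1}

```text
time_s: 3.98
position: [495.7, 164.2, 99.7]
ee_rot: [0.96, -0.28, -0.002, 0.001]
wrist_force: [-0.2, -0.4, 0.3]
gripper_width: 85.3
grasp_force: 0.0
```

Run:
```python
from h import *
s=st()
```

```text
t 3.98 p [495.7 164.2  99.7] psi -122.5 F [-0.2 -0.4  0.3] M [-0.05  0.01 -0.06] w 85.3 g 0 j6 138.1
```

apply_moves:
  motion:
    - {"tx": 0.0018, "ty": 0, "tz": -0.02, "yaw": 0, "gripper": 1}
    - {"tx": 0, "ty": 0, "tz": -0.02, "yaw": 0, "gripper": 1}
    - {"tx": 0, "ty": 0, "tz": -0.02, "yaw": 0, "gripper": 1}
    - {"tx": 0, "ty": 0, "tz": -0.0175, "yaw": 0, "gripper": 1}
    - {"tx": 0, "ty": 0, "tz": 0, "yaw": 0, "gripper": 1}
    - {"tx": 0, "ty": 0, "tz": 0, "yaw": 0, "gripper": 1}

```text
time_s: 4.48
position: [500.3, 165.1, 25.2]
ee_rot: [0.96, -0.28, 0.0, -0.0]
wrist_force: [-0.3, 0.3, -0.2]
gripper_width: 85.0
grasp_force: 0.0
```

apply_moves:
  motion:
    - {"tx": 0, "ty": 0, "tz": 0, "yaw": 0, "gripper": -1}
    - {"tx": 0, "ty": 0, "tz": 0, "yaw": 0, "gripper": -1}
    - {"tx": 0, "ty": 0, "tz": 0, "yaw": 0, "gripper": -1}
    - {"tx": 0, "ty": 0, "tz": 0, "yaw": 0, "gripper": -1}
    - {"tx": 0, "ty": 0, "tz": 0, "yaw": 0, "gripper": -1}
    - {"tx": 0, "ty": 0, "tz": 0, "yaw": 0, "gripper": -1}
    - {"tx": 0, "ty": 0, "tz": 0, "yaw": 0, "gripper": -1}
    - {"tx": 0, "ty": 0, "tz": 0, "yaw": 0, "gripper": -1}
    - {"tx": 0, "ty": 0, "tz": 0, "yaw": 0, "gripper": -1}
    - {"tx": 0, "ty": 0, "tz": 0, "yaw": 0, "gripper": -1}
  squeeze: 60

```text
time_s: 5.32
position: [500.7, 165.0, 25.6]
ee_rot: [0.96, -0.281, 0.001, -0.001]
wrist_force: [-0.7, -1.2, 7.0]
gripper_width: 40.5
grasp_force: 61.7
```

Run:
```python
from h import *
s=st()
```

```text
t 5.32 p [500.7 165.   25.6] psi -122.6 F [-0.7 -1.2  7. ] M [-0.22  0.17 -0.02] w 40.5 g 62 j6 138.1
```

apply_moves:
  motion:
    - {"tx": 0, "ty": 0, "tz": 0.005, "yaw": 0, "gripper": -1}
    - {"tx": 0, "ty": 0, "tz": 0.015, "yaw": 0, "gripper": -1}
    - {"tx": 0, "ty": 0, "tz": 0.03, "yaw": 0, "gripper": -1}
    - {"tx": 0, "ty": 0, "tz": 0.035, "yaw": 0, "gripper": -1}
    - {"tx": 0, "ty": 0, "tz": 0.035, "yaw": 0, "gripper": -1}
    - {"tx": 0, "ty": 0, "tz": 0.035, "yaw": 0, "gripper": -1}
    - {"tx": 0, "ty": 0, "tz": 0.02, "yaw": 0, "gripper": -1}

```text
time_s: 5.9
position: [500.4, 165.1, 203.0]
ee_rot: [0.96, -0.281, 0.002, -0.001]
wrist_force: [0.5, 0.4, -2.8]
gripper_width: 40.2
grasp_force: 61.7
```

apply_moves:
  motion:
    - {"tx": -0.005, "ty": -0.028, "tz": 0, "yaw": 2.5, "gripper": -1}
    - {"tx": -0.005, "ty": -0.028, "tz": 0, "yaw": 2.5, "gripper": -1}
    - {"tx": -0.005, "ty": -0.028, "tz": 0, "yaw": 2.5, "gripper": -1}
    - {"tx": -0.005, "ty": -0.028, "tz": 0, "yaw": 2.5, "gripper": -1}
    - {"tx": -0.005, "ty": -0.028, "tz": 0, "yaw": 2.5, "gripper": -1}
    - {"tx": -0.005, "ty": -0.028, "tz": 0, "yaw": 2.5, "gripper": -1}
    - {"tx": -0.005, "ty": -0.028, "tz": 0, "yaw": 2.5, "gripper": -1}
    - {"tx": -0.005, "ty": -0.028, "tz": 0, "yaw": 2.5, "gripper": -1}
    - {"tx": -0.005, "ty": -0.028, "tz": 0, "yaw": 2.5, "gripper": -1}
    - {"tx": -0.005, "ty": -0.028, "tz": 0, "yaw": 2.5, "gripper": -1}
    - {"tx": -0.005, "ty": -0.028, "tz": 0, "yaw": 2.5, "gripper": -1}
    - {"tx": -0.005, "ty": -0.028, "tz": 0, "yaw": 2.5, "gripper": -1}

```text
time_s: 6.9
position: [438.0, -172.2, 198.3]
ee_rot: [1.0, -0.022, -0.001, -0.0]
wrist_force: [1.2, -0.4, -3.7]
gripper_width: 40.0
grasp_force: 61.8
```

apply_moves:
  motion:
    - {"tx": 0, "ty": 0, "tz": 0, "yaw": 0, "gripper": -1}
    - {"tx": 0, "ty": 0, "tz": 0, "yaw": 0, "gripper": -1}
    - {"tx": 0, "ty": 0, "tz": 0, "yaw": 0, "gripper": -1}

```text
time_s: 7.15
position: [438.6, -170.9, 198.3]
ee_rot: [1.0, -0.023, -0.001, -0.001]
wrist_force: [-0.9, 0.6, -2.7]
gripper_width: 40.4
grasp_force: 62.3
```

Run:
```python
from h import *
s=st(); T=wT(s); np.save('T2.npy',T); cap('wrist','w2')
for t,z in dict(drive=0,shaft_end=98,key_top=82,shoulder=54,hub_top=250).items():
    for r in bot.place_of('wrist',t)[:2]: print(t,np.round(r['uv'],1),round(r['confidence'],2),np.round(wray(T,r['uv'],z),1))
```

```text
t 7.15 p [ 438.6 -170.9  198.3] psi -92.7 F [-0.9  0.6 -2.7] M [-0.03 -0.01  0.01] w 40.4 g 62 j6 68.3
drive [306.3  87.3] 0.67 [ 526.6 -168.8    0. ]
shaft_end [306.7  78.2] 0.69 [ 528.1 -171.3   98. ]
shaft_end [312.6 249.8] 0.34 [ 404.5 -169.3   98. ]
key_top [306.1  76.6] 0.97 [ 530.3 -170.7   82. ]
shoulder [305.2  80.7] 0.67 [ 529.2 -169.3   54. ]
hub_top [ 51.6 118.2] 0.8 [ 511.5 -108.   250. ]
```

View pics/w2.png

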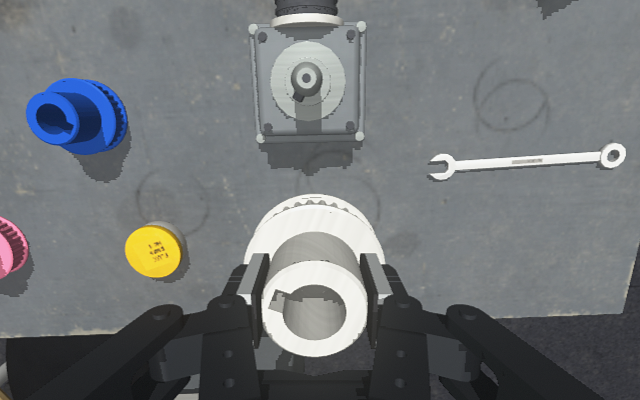

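The pulley is held with its keyway at the left (272,300). The shaft nose is at (307,78) and the key shows dark at the lower left (298,96). Next I rectify both.

Run:
```python
from h import *
im=cv2.imread('pics/w2.png'); T=np.load('T2.npy'); K=np.array(bot.get_calibration('wrist')['K'])
def px(x,y,z):
    c=np.linalg.inv(T)@[x,y,z,1]; p=K@c[:3]; return p[:2]/p[2]
def rect(x0,y0,z,h,s):
    W=[(x0-h,y0-h),(x0+h,y0-h),(x0+h,y0+h),(x0-h,y0+h)]
    src=np.float32([px(x,y,z) for x,y in W]); dst=np.float32([[(y0+h-y)*s,(x0+h-x)*s] for x,y in W])
    return cv2.warpPerspective(im,cv2.getPerspectiveTransform(src,dst),(int(2*h*s),)*2,flags=2)
a=rect(529,-171,82,25,8); b=rect(438,-171,226.7,25,8)
for o in(a,b):
  for i in range(0,400,40): cv2.line(o,(i,0),(i,5),(0,0,255),1); cv2.line(o,(0,i),(5,i),(0,0,255),1)
cv2.imwrite('pics/r2.png',np.hstack([a,b]))
```

```text
(no output)
```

View pics/r2.png

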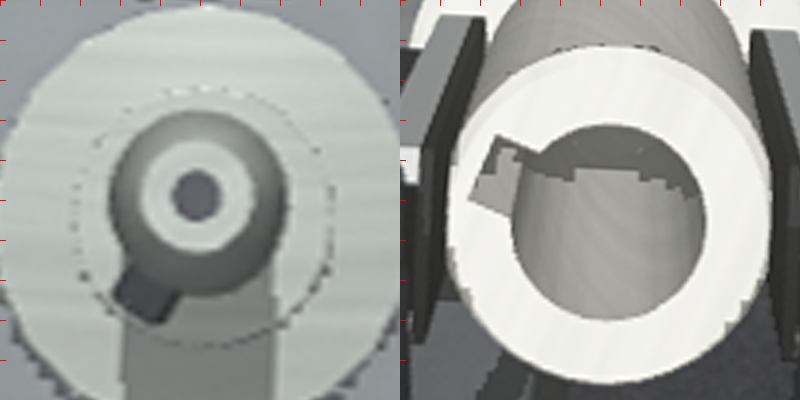

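apply_moves:
  motion:
    - {"tx": 0.009, "ty": 0.0003, "tz": 0, "yaw": 6.8, "gripper": -1}
    - {"tx": 0.009, "ty": 0.0003, "tz": 0, "yaw": 6.8, "gripper": -1}
    - {"tx": 0.009, "ty": 0.0003, "tz": 0, "yaw": 6.8, "gripper": -1}
    - {"tx": 0.009, "ty": 0.0003, "tz": 0, "yaw": 6.8, "gripper": -1}
    - {"tx": 0.009, "ty": 0.0003, "tz": 0, "yaw": 6.8, "gripper": -1}
    - {"tx": 0.009, "ty": 0.0003, "tz": 0, "yaw": 6.8, "gripper": -1}
    - {"tx": 0.009, "ty": 0.0003, "tz": 0, "yaw": 6.8, "gripper": -1}
    - {"tx": 0.009, "ty": 0.0003, "tz": 0, "yaw": 6.8, "gripper": -1}
    - {"tx": 0.009, "ty": 0.0003, "tz": 0, "yaw": 6.8, "gripper": -1}
    - {"tx": 0.009, "ty": 0.0003, "tz": 0, "yaw": 6.8, "gripper": -1}
    - {"tx": 0, "ty": 0, "tz": 0, "yaw": 0, "gripper": -1}
    - {"tx": 0, "ty": 0, "tz": 0, "yaw": 0, "gripper": -1}

```text
time_s: 8.45
position: [529.4, -167.7, 198.6]
ee_rot: [0.842, 0.539, -0.0, -0.0]
wrist_force: [-0.3, 0.7, -3.9]
gripper_width: 39.9
grasp_force: 62.2
```

apply_moves:
  motion:
    - {"tx": 0, "ty": 0, "tz": -0.02, "yaw": 0, "gripper": -1}
    - {"tx": 0, "ty": 0, "tz": -0.02, "yaw": 0, "gripper": -1}
    - {"tx": 0, "ty": 0, "tz": -0.02, "yaw": 0, "gripper": -1}
    - {"tx": 0, "ty": 0, "tz": -0.005, "yaw": 0, "gripper": -1}
    - {"tx": 0, "ty": 0, "tz": 0, "yaw": 0, "gripper": -1}
    - {"tx": 0, "ty": 0, "tz": 0, "yaw": 0, "gripper": -1}

```text
time_s: 8.95
position: [529.1, -168.2, 134.1]
ee_rot: [0.842, 0.54, -0.0, -0.0]
wrist_force: [0.3, -0.7, -3.4]
gripper_width: 40.7
grasp_force: 62.2
```

Run:
```python
from h import *
s=st(); T=wT(s); np.save('T3.npy',T); im=cap('wrist','w3')
cv2.imwrite('pics/c3.png',im[150:400,150:490,::-1])
```

```text
t 8.95 p [ 529.1 -168.2  134.1] psi -24.7 F [ 0.3 -0.7 -3.4] M [-0.   -0.02 -0.01] w 40.7 g 62 j6 4.5
```

View pics/c3.png

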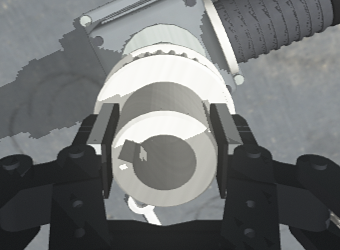

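Pulley underside is about 10 mm above the shaft end. Now I descend gently and watch the force.

apply_moves:
  motion:
    - {"tx": 0, "ty": 0, "tz": -0.004, "yaw": 0, "gripper": -1}
    - {"tx": 0, "ty": 0, "tz": -0.004, "yaw": 0, "gripper": -1}
    - {"tx": 0, "ty": 0, "tz": -0.003, "yaw": 0, "gripper": -1}
    - {"tx": 0, "ty": 0, "tz": -0.002, "yaw": 0, "gripper": -1}
    - {"tx": 0, "ty": 0, "tz": 0, "yaw": 0, "gripper": -1}

```text
time_s: 9.42
position: [528.9, -168.2, 120.2]
ee_rot: [0.842, 0.54, -0.0, -0.0]
wrist_force: [-0.5, 0.6, -3.9]
gripper_width: 40.3
grasp_force: 62.2
```

apply_moves:
  motion:
    - {"tx": 0, "ty": 0, "tz": -0.001, "yaw": 0, "gripper": -1}
    - {"tx": 0, "ty": 0, "tz": -0.001, "yaw": 0, "gripper": -1}
    - {"tx": 0, "ty": 0, "tz": 0, "yaw": 0, "gripper": -1}

```text
time_s: 9.67
position: [529.3, -168.3, 118.6]
ee_rot: [0.842, 0.54, -0.0, -0.0]
wrist_force: [-0.9, 0.3, -4.0]
gripper_width: 40.1
grasp_force: 62.2
```

```bash
python3 -c "
from h import *
st()"
```

```text
t 9.67 p [ 529.3 -168.3  118.6] psi -24.6 F [-0.9  0.3 -4. ] M [-0.04  0.02 -0.02] w 40.1 g 62 j6 4.4
```

apply_moves:
  motion:
    - {"tx": 0, "ty": 0, "tz": -0.0015, "yaw": 0, "gripper": -1}
    - {"tx": 0, "ty": 0, "tz": -0.0015, "yaw": 0, "gripper": -1}
    - {"tx": 0, "ty": 0, "tz": 0, "yaw": 0, "gripper": -1}

```text
time_s: 9.92
position: [529.4, -168.1, 115.6]
ee_rot: [0.842, 0.54, 0.0, -0.0]
wrist_force: [-0.5, 1.1, -2.8]
gripper_width: 40.2
grasp_force: 62.4
```

apply_moves:
  motion:
    - {"tx": 0, "ty": 0, "tz": -0.0015, "yaw": 0, "gripper": -1}
    - {"tx": 0, "ty": 0, "tz": -0.0015, "yaw": 0, "gripper": -1}
    - {"tx": 0, "ty": 0, "tz": 0, "yaw": 0, "gripper": -1}

```text
time_s: 10.17
position: [529.3, -167.9, 112.5]
ee_rot: [0.842, 0.54, 0.0, -0.0]
wrist_force: [0.6, 2.1, -3.3]
gripper_width: 40.4
grasp_force: 62.4
```

```bash
python3 -c "
from h import *
st()"
```

```text
t 10.17 p [ 529.3 -167.9  112.5] psi -24.6 F [ 0.6  2.1 -3.3] M [ 0.45 -0.11  0.01] w 40.4 g 62 j6 4.4
```

apply_moves:
  motion:
    - {"tx": 0, "ty": 0.0006, "tz": 0, "yaw": 0, "gripper": -1}
    - {"tx": 0, "ty": 0, "tz": -0.0015, "yaw": 0, "gripper": -1}
    - {"tx": 0, "ty": 0, "tz": -0.0015, "yaw": 0, "gripper": -1}
    - {"tx": 0, "ty": 0, "tz": 0, "yaw": 0, "gripper": -1}

```text
time_s: 10.5
position: [529.1, -167.6, 109.4]
ee_rot: [0.841, 0.54, -0.0, -0.0]
wrist_force: [0.9, 0.1, -3.2]
gripper_width: 40.1
grasp_force: 62.3
```

```bash
python3 -c "
from h import *
st()"
```

```text
t 10.5 p [ 529.1 -167.6  109.4] psi -24.6 F [ 0.9  0.1 -3.2] M [ 0.17 -0.06 -0.05] w 40.1 g 62 j6 4.4
```

apply_moves:
  motion:
    - {"tx": 0, "ty": 0.0004, "tz": 0, "yaw": 0, "gripper": -1}
    - {"tx": 0, "ty": 0, "tz": -0.001, "yaw": 0, "gripper": -1}
    - {"tx": 0, "ty": 0, "tz": -0.0005, "yaw": 0, "gripper": -1}
    - {"tx": 0, "ty": 0, "tz": 0, "yaw": 0, "gripper": -1}

```text
time_s: 10.83
position: [529.1, -167.4, 108.0]
ee_rot: [0.841, 0.54, -0.0, -0.0]
wrist_force: [-0.4, 0.3, -3.7]
gripper_width: 40.4
grasp_force: 62.3
```

apply_moves:
  motion:
    - {"tx": 0, "ty": 0, "tz": -0.0005, "yaw": 0, "gripper": -1}
    - {"tx": 0, "ty": 0, "tz": -0.0005, "yaw": 0, "gripper": -1}
    - {"tx": 0, "ty": 0, "tz": 0, "yaw": 0, "gripper": -1}

```text
time_s: 11.08
position: [529.4, -167.4, 107.4]
ee_rot: [0.841, 0.54, -0.0, 0.0]
wrist_force: [-0.6, 0.2, -2.4]
gripper_width: 40.4
grasp_force: 62.5
```

```bash
python3 -c "
from h import *
st()"
```

```text
t 11.08 p [ 529.4 -167.4  107.4] psi -24.6 F [-0.6  0.2 -2.4] M [ 0.03  0.08 -0.  ] w 40.4 g 62 j6 4.5
```

Contact should be close, so I continue in half-millimetre steps.

apply_moves:
  motion:
    - {"tx": 0, "ty": 0, "tz": -0.0005, "yaw": 0, "gripper": -1}
    - {"tx": 0, "ty": 0, "tz": 0, "yaw": 0, "gripper": -1}

```text
time_s: 11.25
position: [529.5, -167.4, 107.1]
ee_rot: [0.841, 0.54, 0.0, 0.0]
wrist_force: [-1.6, 0.4, -0.6]
gripper_width: 40.4
grasp_force: 62.7
```

apply_moves:
  motion:
    - {"tx": 0, "ty": 0, "tz": -0.0005, "yaw": 0, "gripper": -1}
    - {"tx": 0, "ty": 0, "tz": 0, "yaw": 0, "gripper": -1}

```text
time_s: 11.42
position: [529.5, -167.4, 106.8]
ee_rot: [0.841, 0.54, 0.0, 0.0]
wrist_force: [-2.0, 0.5, 2.3]
gripper_width: 40.3
grasp_force: 63.0
```

```bash
python3 -c "
from h import *
st()"
```

```text
t 11.42 p [ 529.5 -167.4  106.8] psi -24.6 F [-2.   0.5  2.3] M [ 0.06  0.34 -0.05] w 40.3 g 63 j6 4.5
```

Resting on the key with about 6 N. Now I turn while pressing lightly.

apply_moves:
  motion:
    - {"tx": -0.0001, "ty": 0, "tz": 0, "yaw": 2, "gripper": -1}
    - {"tx": -0.0001, "ty": 0, "tz": 0, "yaw": 2, "gripper": -1}
    - {"tx": 0, "ty": 0, "tz": 0, "yaw": 0, "gripper": -1}

```text
time_s: 11.67
position: [529.5, -166.9, 106.7]
ee_rot: [0.822, 0.57, 0.001, 0.0]
wrist_force: [-0.8, 0.7, 0.9]
gripper_width: 40.1
grasp_force: 62.8
```

apply_moves:
  motion:
    - {"tx": -0.0001, "ty": 0, "tz": 0, "yaw": 2, "gripper": -1}
    - {"tx": -0.0001, "ty": 0, "tz": 0, "yaw": 2, "gripper": -1}
    - {"tx": 0, "ty": 0, "tz": 0, "yaw": 0, "gripper": -1}

```text
time_s: 11.92
position: [528.6, -167.2, 105.7]
ee_rot: [0.802, 0.598, -0.0, -0.0]
wrist_force: [0.7, -1.3, -4.1]
gripper_width: 40.3
grasp_force: 62.3
```

```bash
python3 -c "
from h import *
st()"
```

```text
t 11.92 p [ 528.6 -167.2  105.7] psi -16.6 F [ 0.7 -1.3 -4.1] M [ 0.01 -0.04  0.02] w 40.3 g 62 j6 -3.5
```

The press force is gone and z has fallen, so the keyway has begun to drop. I centre the angle a bit and lower.

apply_moves:
  motion:
    - {"tx": -0.0001, "ty": 0, "tz": 0, "yaw": 2, "gripper": -1}
    - {"tx": -0.0001, "ty": 0, "tz": 0, "yaw": 2, "gripper": -1}
    - {"tx": 0, "ty": 0, "tz": -0.001, "yaw": 0, "gripper": -1}
    - {"tx": 0, "ty": 0, "tz": 0, "yaw": 0, "gripper": -1}

```text
time_s: 12.25
position: [528.4, -167.2, 104.7]
ee_rot: [0.781, 0.624, -0.0, -0.0]
wrist_force: [0.3, 0.1, -4.3]
gripper_width: 40.1
grasp_force: 62.3
```

apply_moves:
  motion:
    - {"tx": 0, "ty": 0, "tz": -0.001, "yaw": 0, "gripper": -1}
    - {"tx": 0, "ty": 0, "tz": -0.001, "yaw": 0, "gripper": -1}
    - {"tx": 0, "ty": 0, "tz": 0, "yaw": 0, "gripper": -1}

```text
time_s: 12.5
position: [528.5, -167.2, 102.9]
ee_rot: [0.781, 0.625, -0.0, -0.0]
wrist_force: [0.3, 0.1, -4.0]
gripper_width: 40.4
grasp_force: 62.3
```

```bash
python3 -c "
from h import *
st()"
```

```text
t 12.5 p [ 528.5 -167.2  102.9] psi -12.6 F [ 0.3  0.1 -4. ] M [ 0.04 -0.03  0.  ] w 40.4 g 62 j6 -7.5
```

Going down freely (underside about 78). I continue in checked steps.

apply_moves:
  motion:
    - {"tx": 0, "ty": 0, "tz": -0.0015, "yaw": 0, "gripper": -1}
    - {"tx": 0, "ty": 0, "tz": -0.0015, "yaw": 0, "gripper": -1}
    - {"tx": 0, "ty": 0, "tz": -0.0015, "yaw": 0, "gripper": -1}
    - {"tx": 0, "ty": 0, "tz": 0, "yaw": 0, "gripper": -1}

```text
time_s: 12.83
position: [528.4, -167.2, 98.3]
ee_rot: [0.78, 0.625, -0.0, -0.0]
wrist_force: [0.4, 0.4, -5.0]
gripper_width: 40.1
grasp_force: 62.3
```

```bash
python3 -c "
from h import *
st()"
```

```text
t 12.83 p [ 528.4 -167.2   98.3] psi -12.6 F [ 0.4  0.4 -5. ] M [ 0.03  0.   -0.03] w 40.1 g 62 j6 -7.5
```

apply_moves:
  motion:
    - {"tx": 0, "ty": 0, "tz": -0.0015, "yaw": 0, "gripper": -1}
    - {"tx": 0, "ty": 0, "tz": -0.0015, "yaw": 0, "gripper": -1}
    - {"tx": 0, "ty": 0, "tz": -0.0015, "yaw": 0, "gripper": -1}
    - {"tx": 0, "ty": 0, "tz": -0.0015, "yaw": 0, "gripper": -1}
    - {"tx": 0, "ty": 0, "tz": 0, "yaw": 0, "gripper": -1}

```text
time_s: 13.25
position: [528.5, -167.2, 92.3]
ee_rot: [0.78, 0.625, -0.0, -0.0]
wrist_force: [0.6, 0.5, -3.6]
gripper_width: 40.5
grasp_force: 62.3
```

apply_moves:
  motion:
    - {"tx": 0, "ty": 0, "tz": -0.0015, "yaw": 0, "gripper": -1}
    - {"tx": 0, "ty": 0, "tz": -0.0015, "yaw": 0, "gripper": -1}
    - {"tx": 0, "ty": 0, "tz": -0.0015, "yaw": 0, "gripper": -1}
    - {"tx": 0, "ty": 0, "tz": -0.0015, "yaw": 0, "gripper": -1}
    - {"tx": 0, "ty": 0, "tz": 0, "yaw": 0, "gripper": -1}

```text
time_s: 13.67
position: [528.5, -167.2, 86.4]
ee_rot: [0.78, 0.625, -0.0, -0.0]
wrist_force: [0.4, 0.4, -3.8]
gripper_width: 40.3
grasp_force: 62.3
```

```bash
python3 -c "
from h import *
st()"
```

```text
t 13.67 p [ 528.5 -167.2   86.4] psi -12.6 F [ 0.4  0.4 -3.8] M [ 0.07 -0.04  0.01] w 40.3 g 62 j6 -7.5
```

apply_moves:
  motion:
    - {"tx": 0, "ty": 0, "tz": -0.0015, "yaw": 0, "gripper": -1}
    - {"tx": 0, "ty": 0, "tz": -0.0015, "yaw": 0, "gripper": -1}
    - {"tx": 0, "ty": 0, "tz": -0.0015, "yaw": 0, "gripper": -1}
    - {"tx": 0, "ty": 0, "tz": -0.001, "yaw": 0, "gripper": -1}
    - {"tx": 0, "ty": 0, "tz": 0, "yaw": 0, "gripper": -1}

```text
time_s: 14.08
position: [528.5, -167.2, 81.0]
ee_rot: [0.78, 0.625, -0.0, -0.0]
wrist_force: [0.6, -0.1, -4.1]
gripper_width: 40.6
grasp_force: 62.3
```

apply_moves:
  motion:
    - {"tx": 0, "ty": 0, "tz": -0.0006, "yaw": 0, "gripper": -1}
    - {"tx": 0, "ty": 0, "tz": -0.0006, "yaw": 0, "gripper": -1}
    - {"tx": 0, "ty": 0, "tz": 0, "yaw": 0, "gripper": -1}

```text
time_s: 14.33
position: [528.7, -167.3, 80.0]
ee_rot: [0.78, 0.625, -0.0, -0.0]
wrist_force: [-0.2, -0.3, -4.0]
gripper_width: 40.3
grasp_force: 62.3
```

apply_moves:
  motion:
    - {"tx": 0, "ty": 0, "tz": -0.0006, "yaw": 0, "gripper": -1}
    - {"tx": 0, "ty": 0, "tz": -0.0006, "yaw": 0, "gripper": -1}
    - {"tx": 0, "ty": 0, "tz": 0, "yaw": 0, "gripper": -1}

```text
time_s: 14.58
position: [528.8, -167.3, 79.6]
ee_rot: [0.78, 0.625, -0.0, 0.0]
wrist_force: [-3.2, 0.5, 2.7]
gripper_width: 40.1
grasp_force: 63.0
```

```bash
python3 -c "
from h import *
st()"
```

```text
t 14.58 p [ 528.8 -167.3   79.6] psi -12.6 F [-3.2  0.5  2.7] M [0.19 0.52 0.01] w 40.1 g 63 j6 -7.5
```

Shoulder contact with about 7 N. One more light push seats it, then I release.

apply_moves:
  motion:
    - {"tx": 0, "ty": 0, "tz": -0.0006, "yaw": 0, "gripper": -1}
    - {"tx": 0, "ty": 0, "tz": 0, "yaw": 0, "gripper": -1}
    - {"tx": 0, "ty": 0, "tz": 0, "yaw": 0, "gripper": -1}

```text
time_s: 14.83
position: [528.8, -167.4, 79.6]
ee_rot: [0.78, 0.625, -0.0, 0.0]
wrist_force: [-4.5, 1.7, 7.0]
gripper_width: 40.2
grasp_force: 63.6
```

```bash
python3 -c "
from h import *
st()"
```

```text
t 14.83 p [ 528.8 -167.4   79.6] psi -12.6 F [-4.5  1.7  7. ] M [0.33 0.81 0.  ] w 40.2 g 64 j6 -7.5
```

apply_moves:
  motion:
    - {"tx": 0, "ty": 0, "tz": 0, "yaw": 0, "gripper": 1}
    - {"tx": 0, "ty": 0, "tz": 0, "yaw": 0, "gripper": 1}
    - {"tx": 0, "ty": 0, "tz": 0, "yaw": 0, "gripper": 1}
    - {"tx": 0, "ty": 0, "tz": 0, "yaw": 0, "gripper": 1}
    - {"tx": 0, "ty": 0, "tz": 0, "yaw": 0, "gripper": 1}
    - {"tx": 0, "ty": 0, "tz": 0, "yaw": 0, "gripper": 1}
    - {"tx": 0, "ty": 0, "tz": 0, "yaw": 0, "gripper": 1}
    - {"tx": 0, "ty": 0, "tz": 0, "yaw": 0, "gripper": 1}

```text
time_s: 15.5
position: [528.7, -167.3, 78.2]
ee_rot: [0.78, 0.625, -0.0, -0.0]
wrist_force: [0.6, -0.4, 0.0]
gripper_width: 85.4
grasp_force: 0.0
```

apply_moves:
  motion:
    - {"tx": 0, "ty": 0, "tz": 0.01, "yaw": 0, "gripper": 1}
    - {"tx": 0, "ty": 0, "tz": 0.02, "yaw": 0, "gripper": 1}
    - {"tx": 0, "ty": 0, "tz": 0.03, "yaw": 0, "gripper": 1}
    - {"tx": 0, "ty": 0, "tz": 0.03, "yaw": 0, "gripper": 1}
    - {"tx": 0, "ty": 0, "tz": 0.03, "yaw": 0, "gripper": 1}
    - {"tx": 0, "ty": 0, "tz": 0.03, "yaw": 0, "gripper": 1}
    - {"tx": 0, "ty": 0, "tz": 0, "yaw": 0, "gripper": 1}
    - {"tx": 0, "ty": 0, "tz": 0, "yaw": 0, "gripper": 1}

```text
time_s: 16.17
position: [530.5, -167.9, 232.0]
ee_rot: [0.78, 0.625, 0.002, 0.003]
wrist_force: [0.2, -0.3, -0.9]
gripper_width: 85.7
grasp_force: 0.0
```

Run:
```python
from h import *
s=st(); a=bot.capture('wrist')[80:330,150:490,::-1]; b=cap('scene','s9')[170:260,320:440,::-1]
cv2.imwrite('pics/f.png',np.hstack([cv2.resize(a,(400,300)),cv2.resize(b,(400,300),interpolation=2)]))
```

```text
t 16.17 p [ 530.5 -167.9  232. ] psi -12.6 F [ 0.2 -0.3 -0.9] M [-0.   -0.   -0.02] w 85.7 g 0 j6 -7.5
```

View pics/f.png

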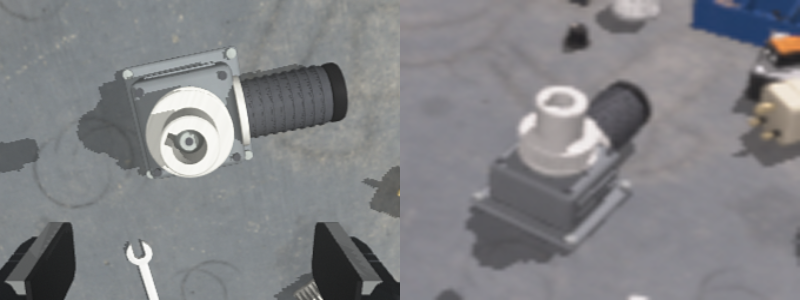

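The pulley sits level on the gearbox with the shaft nose inside its hub (wrist crop 190,140). The gripper is clear of it and nothing else has moved.

```bash
python3 -c "
from workcell import bot
print(bot.finish_job())"
```

```text
the job is handed in; nothing more can be done
None
```

The bare-metal pulley is keyed onto the gearbox shaft, pushed home against the shoulder and released; readings between moves showed at most about 12 N of pressing, the tin, spanner, heat sink and carton were left alone, and I handed the job in at about 16 s without getting a verdict back.

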